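# Pack out and clamp two unequal glue-ups

### The job

Two wooden blocks of unequal length are being glued side by side in the sliding-jaw clamp, each with a thin tile on its end: slide the jaw up by its grip until it stands about a centimetre short of the longer block's tile. Now only the gap between the jaw and the shorter block's tile is wide enough for the loose packing slip: lower the slip in there, upright on the bed and squarely in front of that tile, and let go, without dropping it or forcing it in at the longer one. Then slide the jaw up tight, so that both tiles are pressed flush on their blocks and both blocks against the fence, and finish with the hand still on the jaw's grip, holding the push firmly; leave the other things on the bench alone.

Things in the scene. Friction and masses are not known exactly. Their poses are not given: they have to be found in the camera images.
- clamp: gluing clamp fixed to the bench: plywood base 176 (x) by 270 (y) by 18 mm, its top is the bed, 18 mm above the bench. Origin: centre of the underside; y = clamping direction. Fence 46 mm above the bed at the -y end, inner face at y = -115 mm; tail plate 32 mm high at the +y end. 10 mm guide rods at x = +-76 mm. Blocks stand in lanes at x = +-38 mm (which is where varies)
- jaw: the clamp's sliding wooden jaw. Origin: bed level, mid-width, in the plane of its front face (looking to -y, at the work); axes as the clamp's. Slides along clamp y only, origin from y = +45 (fully back) to -55 mm, -37 when tight; stays where left (2 N friction, 0.4 kg). Front board 130 wide, 20 thick, 46 mm tall; behind it a 17 mm tall deck, to 71 mm behind the face, carrying an upright grip
- jaw_grip (a point): grip point on the jaw's upright wooden grip: its middle, 55 mm behind the jaw's front face, 76 mm above the bed, 14 mm below its rounded top. The grip is 20 mm thick along clamp y, 40 mm wide in x; all round it is free above 46 mm over the bed
- long_block: longer wooden block, 68 mm long in y, 48 mm wide, 46 mm tall, 105 g, loose on the bed. Origin: centre of the lower edge of the end face next to the fence; the block reaches from there along its +y. Starts a few mm off the fence
- short_block: shorter wooden block, 50 mm long in y, 48 mm wide, 46 mm tall, 77 g, loose on the bed. Origin: centre of the lower edge of the end face next to the fence; the block reaches from there along its +y. Starts a few mm off the fence
- long_tile: wooden end tile 48 wide (x) by 10 thick (y) by 46 mm tall, about 20 g, standing loose on the bed just in front of the longer block's free end, not yet flush. Origin: centre of its underside
- short_tile: the same end tile, standing loose on the bed up to 8 mm in front of the shorter block's free end, not yet flush. Origin: centre of its underside
- slip: wooden packing slip, a slat 46 wide (x) by 18 thick (y) by 90 mm tall, about 55 g, standing upright on the bench on its end. Origin: centre of its underside. Its 18 mm makes up just the difference between the blocks; on the bed it rises 44 mm above tiles and jaw board, so it can be held by its top, fingers on the broad faces
- tray: bystander: open cardboard tray 200 by 260 by 45 mm with five stepped formers in it; origin centre of underside
- glue: bystander: white glue bottle, 48 mm diameter, 120 mm tall; origin centre of underside
- hammer: bystander: hammer lying on the bench
- former: bystander: black stepped former, base 64 by 72 by 12 mm with a 42 mm cube on it; origin centre of underside
Mind the look-alikes: they are no part of the job. What is shaped like the slip but blue is not meant.

How it is judged (in metres and radians):
On the way, in this order (a step that is already met when the one before it is completed fails the run):
1. jaw slid up to about a centimetre short of the longer block's tile (4 to 16 mm clear of it) (y of long_tile in the frame of jaw between -0.021 and -0.009 m), for 0.2 s.
2. packing slip let go, standing upright on the bed between the jaw and the shorter block's tile, squarely in front of it (within 10 mm sideways) (z of slip in the frame of clamp below 0.0205 m and angle between slip's own z axis and vertical below 0.12 rad and x of slip in the frame of short_tile between -0.01 and 0.01 m and y of slip in the frame of short_tile above 0.012 m and y of slip in the frame of jaw below -0.007 m and contact force between the fingers and slip below 0.1 N), for 0.2 s.
At the end, for the whole second after the job is handed in: Still held and pushed: jaw on slip and both tiles on their blocks pressed with over 2 N; gaps tile-block and block-fence under 1.5 mm, tiles within 0.03 rad; slip upright on the bed between jaw and the shorter block's tile, within 12 mm of its middle (y of each of short_block, long_block in the frame of clamp below -0.1135 m and y of short_tile in the frame of short_block below 0.0565 m and y of long_tile in the frame of long_block below 0.0745 m and angle between the y axis of short_tile and the y axis of short_block, either way round below 0.03 rad and angle between the y axis of long_tile and the y axis of long_block, either way round below 0.03 rad and z of slip in the frame of clamp below 0.0205 m and angle between slip's own z axis and vertical below 0.05 rad and x of slip in the frame of short_tile between -0.012 and 0.012 m and y of slip in the frame of short_tile between 0.012 and 0.016 m and contact force between jaw and slip above 2 N and contact force between short_tile and short_block above 2 N and contact force between long_tile and long_block above 2 N and contact force between the fingers and jaw above 2 N); the arm keeps its last pose, push and grip.
It fails at once if the slip is forced against the longer block's tile (contact force between slip and long_tile above 2 N).
It fails at once if the slip is dropped (linear speed of slip above 0.45 m/s and contact force between the fingers and slip below 0.05 N).
It fails at once if a tile is knocked over (angle between any of short_tile, long_tile's own z axis and vertical above 0.5 rad).
It fails at once if a bystander is disturbed (distance of any of tray, glue, hammer, former from where it was at the start of the episode above 0.02 m).
It also fails if it takes over 58 s, if anything falls off the work surface, if the arm or the gripper's body presses on something with over 40 N, if the wrist force passes 120 N, or if a joint passes its speed limit or range.

### The arm

A 6-joint arm with a two-finger parallel gripper is mounted at the origin on the work surface. World frame = base frame: x ahead of the robot, y to its left, z up, the work surface at z = 0. Lengths are in mm, angles in degrees, forces in N, time in s.
With the tool pointing down it reaches from about 300 to 850 mm from the base axis. Payload 4.2 kg.
Tool frame: the origin (TCP) lies midway between the tips of the shut fingers; the grasp point (between the pads) lies 19 mm behind it; z points along the fingers, y is the line along which they close (so a half turn about z gives the same grasp; the last joint's range is limited). The gripper opens to 91 mm and grips with 3 to 60 N. Pads are 32 mm wide; open, the fingers measure 118 mm over their backs; the gripper's body (76 mm by 178 mm) begins 60 mm behind the grasp point.
Start: joints at [76.146, 18.312, 89.639, -0, 72.044, -1.146], TCP at [126.494, 560.934, 175.976] pointing down, gripper open.
Joint ranges: [-177.97, 177.97], [-48.28, 115.42], [12.27, 149.76], [-77.06, 257.06], [2.81, 150.46], [-146.56, 146.56]. Speed limits (degrees/s): [147.25, 147.25, 180, 180, 180, 180].

### API

Orientations are given as [roll, pitch, yaw] about the fixed x, y, z axes, in that order (R = Rz(yaw) Ry(pitch) Rx(roll)).
In Python, from workcell import env gives the robot as it stands.
- The arm moves only by the shell command python3 -m jog 'ROWS' [FORCE]. ROWS is a JSON object of lists of equal length, an entry for each row: "jaw": the finger opening in mm, from 0 to 91.2; "slide": the shift along the tool's x, y, z in units of 30 mm (1.0 is 30 mm), a list of three; "spin": the turn about the tool's z in units of 8 degrees (1.0 is 8 degrees). In form: {"jaw": [jaw, ...], "slide": [[dx, dy, dz], ...], "spin": [spin, ...]}. A call has 1 to 10 rows; each row shifts and turns the commanded pose from where the row before left it, along the tool's axes as they then stand; what a row does not reach is not made up. A row lasts 1/10 s, in which the tool goes at most 50 mm and 8.59 degrees, less where a joint would pass 70% of its speed; a pose out of reach is approached as far as the arm can. A call is refused whole if a number of a shift passes 1 or a number of a turn 1, either way. A call with a gripper value outside its range is refused whole. The fingers move at their own pace and stop on an object; FORCE is the grip in N (left out, the last holds). Time passes only in rows, so rows that do not move let the fingers close. It gives the time, the measured TCP pose, the force, the opening and the grip force at its end, in the units of the state.
- env.state(): the state, without advancing time (a new reading comes with each control period).
- env.grab_frame(name): name is "scene" or "top"; returns the picture (400x640x3 uint8, red, green, blue); there is no depth.
- env.camera_model(name): a dict with "fx", "fy", "cx", "cy" (pixels), "camera_from_world" (4x4, takes a point from world to camera coordinates). Camera axes: x right, y up, looking along -z (the intrinsics and any distortion apply to the point x, -y, -z); pixel columns grow to the right and rows downward; lengths in mm; the calibration is good to about 2 mm. A picture is of the moment at which its call begins. camera_model takes no time and is no camera call.
- env.job_done(): hands the job in; it is judged then, once.
The state is a dict: "time_s": time; "qpos": joint angles; "qvel": joint speeds; "effort": joint torques, N m; "ee_pos": TCP position; "ee_rot": TCP orientation; "force": force on the tool from outside, world axes, zero at the start; "torque": the same for the moment, N m; "gripper_width": finger opening in mm; "gripper_force": force on a finger pad.
Only numpy, scipy, OpenCV 4.12 (cv2) and the standard library are available. Lean on these libraries where they do the work, as an engineer would, in place of code of your own. Each camera call takes 0.05 s, during which the arm holds its last target. There are 200 camera calls.

## Working session

There is one attempt and no reset: what is moved stays moved. The work goes in short steps, Python scripts to look and compute and a shell command to move; the robot and the scene stay as the last step left them, time stands still between calls to the robot, and variables do not carry over. Pictures are saved under pics/ and viewed, at most 10 in all, crops included, and the job is handed in when it is done.

```bash
mkdir -p pics
python3 - <<'E'
from workcell import env
import cv2
s=env.state();print(s)
for n in("scene","top"):
    cv2.imwrite(f"pics/{n}0.png",cv2.cvtColor(env.grab_frame(n),cv2.COLOR_RGB2BGR));print(env.camera_model(n))
E
```

```text
{'time_s': 0.0, 'qpos': array([ 7.61442198e+01,  1.83529435e+01,  8.97058449e+01, -2.36710762e-03,
        7.20433656e+01, -1.14721581e+00]), 'qvel': array([-0.08611827, -0.0084724 ,  0.09050062, -0.01922482, -0.03871643,
       -0.00017743]), 'effort': array([ 1.20428620e-03, -4.12446570e+01, -2.31973189e+01,  7.28148851e-02,
        4.56292438e-02, -1.56745873e-04]), 'ee_pos': array([126.3863396 , 560.35865633, 175.1110839 ]), 'ee_rot': array([-1.79897821e+02,  2.04789238e-04,  1.67292168e+02]), 'force': array([-0.10429923,  0.19628643,  0.21219931]), 'torque': array([ 0.03058412, -0.03929049,  0.01599315]), 'gripper_force': 0.0, 'gripper_width': 91.38505904072213}
{'fx': 376.2361157445503, 'fy': 376.2361157445503, 'cx': 326.02357052942165, 'cy': 206.204889537456, 'camera_from_world': array([[-3.73894407e-02,  9.99257616e-01,  9.28695371e-03,
        -6.40161751e+00],
       [-7.72742608e-01, -3.48039941e-02,  6.33764581e-01,
         3.93158242e+02],
       [ 6.33617307e-01,  1.65196784e-02,  7.73470238e-01,
        -1.50191517e+03],
       [ 0.00000000e+00,  0.00000000e+00,  0.00000000e+00,
         1.00000000e+00]])}
{'fx': 480.1896204076757, 'fy': 480.1896204076757, 'cx': 324.9329513894469, 'cy': 198.13449712222683, 'camera_from_world': array([[-2.62214897e-03, -9.99835637e-01,  1.79394248e-02,
         1.60451345e+01],
       [ 9.98553207e-01, -1.65443417e-03,  5.37471531e-02,
        -5.85484783e+02],
       [-5.37086395e-02,  1.80544032e-02,  9.98393420e-01,
        -1.29847823e+03],
       [ 0.00000000e+00,  0.00000000e+00,  0.00000000e+00,
         1.00000000e+00]])}
```

View pics/scene0.png

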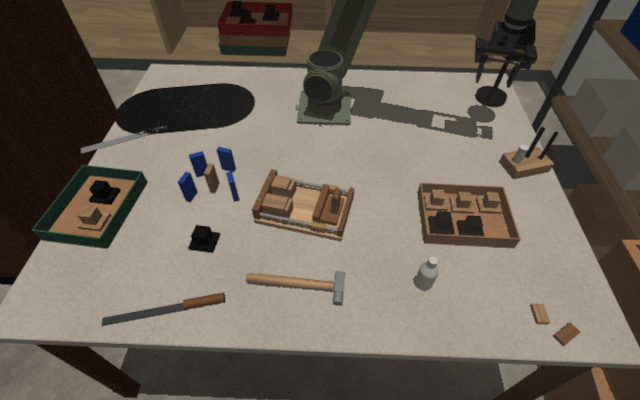

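View pics/top0.png

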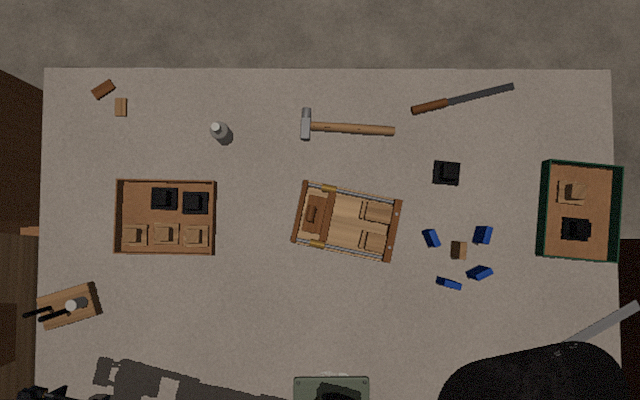

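The scene picture shows the clamp at (303,205), with its jaw to the right, and an upright wooden slat at scene (211,178) / top (459,250). Four blue slats stand around it, at top (431,238), (483,235), (449,284) and (479,272). The wooden pieces lying at top (120,107) and (103,89) are small scraps. The slip is the wooden one at top (459,250). I'll confirm that in enlarged crops.

Run:
```python
import cv2
a=cv2.imread("pics/top0.png")
cv2.imwrite("pics/c1.png",cv2.resize(a[170:275,285:410],None,fx=5.6,fy=5.6,interpolation=cv2.INTER_CUBIC))
b=cv2.resize(a[220:300,415:500],None,fx=5,fy=5,interpolation=cv2.INTER_CUBIC)
s=cv2.imread("pics/scene0.png")[140:220,170:245]
s=cv2.resize(s,None,fx=5,fy=5,interpolation=cv2.INTER_CUBIC)
cv2.imwrite("pics/c2.png",cv2.hconcat([b,s]))
```

```text
(no output)
```

View pics/c1.png

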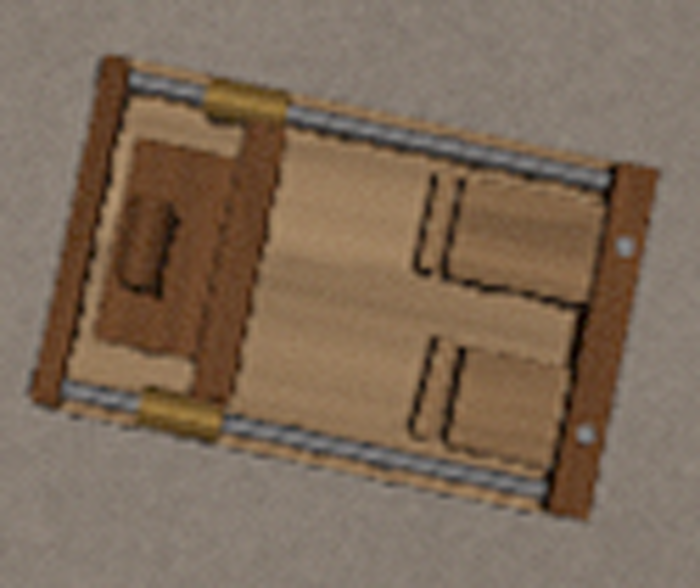

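View pics/c2.png

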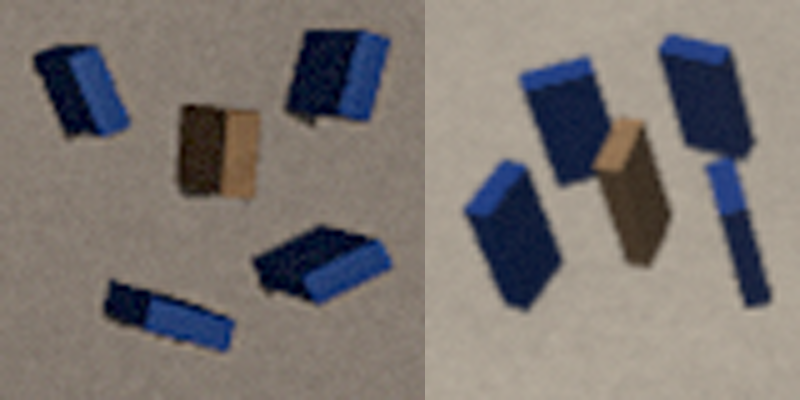

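The crops confirm that the only wooden upright slat is at top (459,250), and its top face is centred at crop (240,153). In the upper lane (clamp +x, away from the robot) is the long block. The short block is in the lower lane, and both tiles stand at crop x≈415–440. Next I'll convert these points to positions.

```bash
cat > h.py <<'E'
import numpy as np
from workcell import env
def px2w(u,v,z,n="top"):
    c=env.camera_model(n);T=c["camera_from_world"];R,t=T[:3,:3],T[:3,3]
    d=R.T@np.array([(u-c["cx"])/c["fx"],-(v-c["cy"])/c["fy"],-1]);o=-R.T@t
    return o+d*(z-o[2])/d[2]
c1=lambda u,v,z:px2w(285+u/5.6-.4,170+v/5.6-.4,z)
c2=lambda u,v,z:px2w(415+u/5-.4,220+v/5-.4,z)
def frame():
    # fence outer/inner top corners z=64, tail top corners z=50
    fi=[c1(613,165,64),c1(548,510,64)];fo=[c1(659,170,64),c1(591,520,64)]
    tl=[c1(102,56,50),c1(32,400,50)];tr=[c1(130,62,50),c1(63,405,50)]
    y=((tl[0]-fo[0])+(tl[1]-fo[1]));x=((fi[0]-fi[1])+(tl[0]-tl[1])+(fo[0]-fo[1]))
    a1=np.degrees(np.arctan2(-y[0],y[1]));a2=np.degrees(np.arctan2(x[1],x[0]))
    a=np.radians((a1+a2)/2);X=np.array([np.cos(a),np.sin(a)]);Y=np.array([-X[1],X[0]])
    C=(fo[0]+fo[1]+tl[0]+tl[1])[:2]/4
    # shift so fence inner = -115 in y
    return C,X,Y,a1,a2,fi,fo,tl,tr
E
python3 - <<'E'
from h import *
np.set_printoptions(precision=1,suppress=True)
C,X,Y,a1,a2,fi,fo,tl,tr=frame()
print("C",C,"yaw",a1,a2)
cl=lambda p:np.array([(p[:2]-C)@X,(p[:2]-C)@Y])
for n,l in(("fi",fi),("fo",fo),("tl",tl),("tr",tr)):print(n,*[cl(p) for p in l])
P=dict(jawfront=[(286,125),(232,405)],ltile_f=[(434,175),(416,272)],ltile_b=[(462,180),(444,275)],lblk_end=[(607,206),(590,302)],
 stile_f=[(434,340),(411,438)],sblk=[(464,350),(446,445)],sfence=[(572,370),(550,465)],jawback=[(245,128),(193,395)])
for k,v in P.items():print(k,*[cl(c1(*q,64)) for q in v])
print("grip top",[cl(c1(*q,108)) for q in[(130,195),(180,210),(160,297),(115,285)]])
s=[c2(*q,90) for q in[(226,108),(260,110),(254,198),(219,196)]]
print("slip",np.mean(s,0),*s)
E
```

```text
C [523.7 -40.5] yaw -12.024441645456927 -11.4570361444217
fi [  81.  -112.4] [ -83.9 -113.8]
fo [  83.1 -134.2] [ -84.4 -134.5]
tl [ 83.9 134.7] [-82.6 133.9]
tr [ 83.8 121.1] [-82.  119.1]
jawfront [68.4 42.6] [-65.5  41.1]
ltile_f [ 59.3 -30.5] [ 12.9 -31.2]
ltile_b [ 59.7 -43.9] [ 14.1 -44.3]
lblk_end [  61.5 -113.3] [  15.5 -114.2]
stile_f [-16.7 -45.7] [-63.8 -44.2]
sblk [-18.5 -60.5] [-63.7 -60.9]
sfence [ -17.5 -112.1] [ -63.1 -110.6]
jawback [63.1 61.2] [-64.6  60. ]
grip top [array([ 19.6, 106.7]), array([17.5, 83.1]), array([-22.9,  84.1]), array([-21.7, 105.1])]
slip [ 446.4 -338.6   90. ] [ 469.6 -331.8   90. ] [ 468.5 -349.5   90. ] [ 423.3 -345.5   90. ] [ 424.4 -327.4   90. ]
```

```bash
python3 -m jog '{"jaw":[60,60,60,60,60,60,60,60,60,60],"slide":[[-0.4,-0.3,0],[-0.85,-0.685,0],[-0.85,-0.685,0],[-0.85,-0.685,0],[-0.85,-0.685,0],[-0.85,-0.685,0],[-0.85,-0.685,0],[-0.85,-0.685,0],[-0.85,-0.685,0],[-0.85,-0.685,0]],"spin":[-0.11,0,0,0,0,0,0,0,0,0]}' 15
python3 -m jog '{"jaw":[60,60,60,60,60,60,60,60,60,60],"slide":[[-0.85,-0.685,0],[-0.85,-0.685,0],[-0.85,-0.685,0],[-0.85,-0.685,0],[-0.85,-0.685,0],[-0.85,-0.685,0],[-0.85,-0.685,0],[-0.85,-0.685,0],[-0.5,-0.4,0],[-0.2,-0.2,0]],"spin":[0,0,0,0,0,0,0,0,0,0]}'
python3 -m jog '{"jaw":[60,60],"slide":[[0,0,0],[0,0,0]],"spin":[0,0]}'
```

```text
time_s: 1.1
ee_pos: [323.4, 320.1, 175.7]
ee_rot: [-180.0, -0.0, 168.2]
force: [-0.2, 0.5, -1.0]
gripper_width: 59.9
gripper_force: 0.0
time_s: 2.1
ee_pos: [506.5, 95.4, 175.4]
ee_rot: [-180.0, -0.0, 168.1]
force: [-0.5, 0.7, -0.2]
gripper_width: 59.9
gripper_force: 0.0
time_s: 2.3
ee_pos: [505.0, 97.3, 175.7]
ee_rot: [180.0, -0.1, 168.2]
force: [-0.6, -0.1, -0.9]
gripper_width: 59.8
gripper_force: 0.0
```

```bash
python3 -m jog '{"jaw":[60,60,60,60,60,60,60,60,60,60],"slide":[[-0.76,-0.59,0],[-0.76,-0.59,0],[0,0,0],[0,0,0.5],[0,0,0.7],[0,0,0.7],[0,0,0.7],[0,0,0.5],[0,0,0.25],[0,0,0]],"spin":[0,0,0,0,0,0,0,0,0,0]}'
python3 -m jog '{"jaw":[60,60],"slide":[[0,0,0],[0,0,0]],"spin":[0,0]}'
python3 - <<'E'
from h import *
import cv2
a=cv2.cvtColor(env.grab_frame("scene"),cv2.COLOR_RGB2BGR)[150:250,235:375]
b=cv2.cvtColor(env.grab_frame("top"),cv2.COLOR_RGB2BGR)[170:270,280:420]
cv2.imwrite("pics/g1.png",cv2.resize(cv2.hconcat([a,b]),None,fx=2.85,fy=2.85,interpolation=cv2.INTER_CUBIC))
E
```

```text
time_s: 3.3
ee_pos: [541.9, 53.7, 74.7]
ee_rot: [-180.0, -0.1, 168.2]
force: [0.6, -1.1, -0.4]
gripper_width: 60.2
gripper_force: 0.0
time_s: 3.5
ee_pos: [543.8, 53.1, 76.5]
ee_rot: [180.0, 0.1, 168.2]
force: [0.7, 0.1, -0.0]
gripper_width: 59.6
gripper_force: 0.0
```

View pics/g1.png

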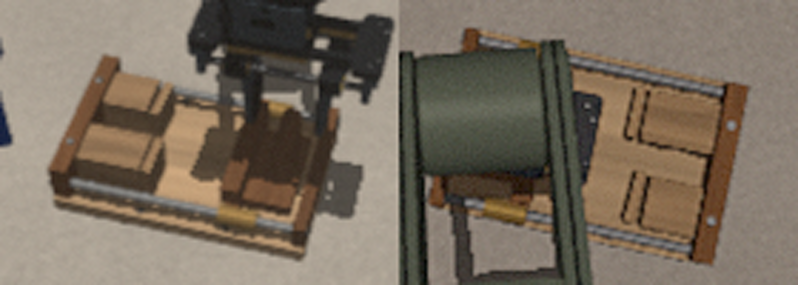

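The fingers straddle the grip, one in front and one behind (crop 255,95 and 325,105). I'll close them.

```bash
python3 -m jog '{"jaw":[15,15,15,15,15,15,15,15],"slide":[[0,0,0],[0,0,0],[0,0,0],[0,0,0],[0,0,0],[0,0,0],[0,0,0],[0,0,0]],"spin":[0,0,0,0,0,0,0,0]}' 15
python3 - <<'E'
from h import *
C,X,Y,*_=frame()
s=env.state();p=s["ee_pos"][:2]-C;print(p@X,p@Y,s["ee_pos"],s["force"],s["gripper_width"])
E
```

```text
time_s: 4.4
ee_pos: [543.1, 52.8, 75.4]
ee_rot: [180.0, -0.0, 168.2]
force: [0.3, 0.6, -0.4]
gripper_width: 14.9
gripper_force: 0.0
0.05296888722389099 95.31408934699093 [543.13308784  52.81461215  75.41697757] [ 0.27188989  0.60196878 -0.35326974] 14.937442387631679
```

Run:
```python
from h import *
import cv2
a=cv2.cvtColor(env.grab_frame("scene"),cv2.COLOR_RGB2BGR)[150:250,245:365]
cv2.imwrite("pics/g2.png",cv2.resize(a,None,fx=6,fy=6,interpolation=cv2.INTER_CUBIC))
def pr(p,n="scene"):
    c=env.camera_model(n);q=c["camera_from_world"]@np.r_[p,1];return c["cx"]+c["fx"]*q[0]/-q[2],c["cy"]+c["fy"]*q[1]/q[2]
e=env.state()["ee_pos"]
print([((u-245)*6,(v-150)*6) for u,v in [pr(e)]])
C,X,Y,*_=frame()
for x,y,z in[(0,45+55,108),(-20,90,108),(20,110,108),(65,45,64),(-65,45,64),(-83,135,50),(83,135,50),(83,-135,64)]:
    u,v=pr(np.r_[C+x*X+y*Y,z]);print((x,y,z),(u-245)*6,(v-150)*6)
```

```text
[(np.float64(541.1490391231331), np.float64(297.35734747487754))]
(0, 100, 108) 552.7048247631943 254.7211901209189
(-20, 90, 108) 541.6613990906567 220.64952195760486
(20, 110, 108) 564.0358995625207 289.6803261665762
(65, 45, 64) 406.8111614425334 393.67899229585385
(-65, 45, 64) 473.2937251617327 199.2994946614839
(-83, 135, 50) 650.9948782856743 224.79389058712076
(83, 135, 50) 582.1842877300018 478.581057503753
(83, -135, 64) 36.96024299029841 349.5072987490219
```

View pics/g2.png

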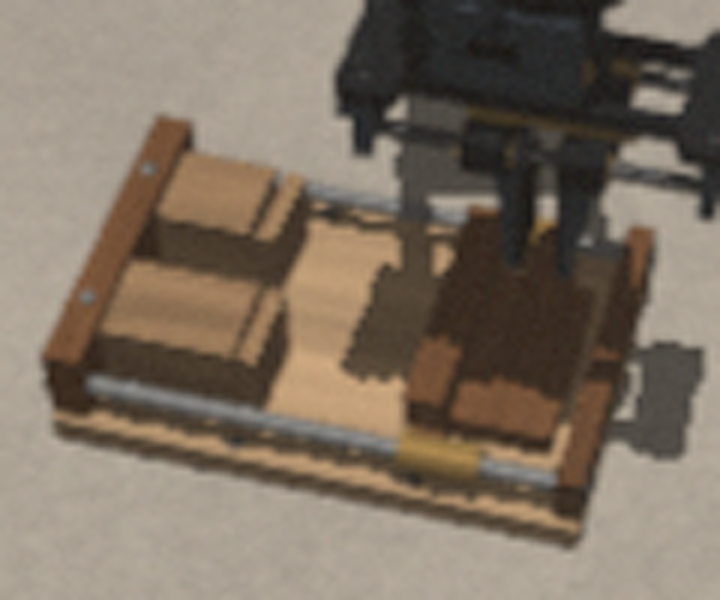

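```bash
python3 -m jog '{"jaw":[0,0,0,0,0,0],"slide":[[0,0,0],[0,0,0],[0,0,0],[0,0,0],[0,0,0],[0,0,0]],"spin":[0,0,0,0,0,0]}' 15
python3 - <<'E'
from h import *
import cv2
a=cv2.cvtColor(env.grab_frame("scene"),cv2.COLOR_RGB2BGR)[165:240,305:365]
a0=cv2.imread("pics/scene0.png")[165:240,305:365]
f=lambda a:cv2.resize(np.clip(255*(a/255.)**.45,0,255).astype('uint8'),None,fx=6.5,fy=6.5,interpolation=cv2.INTER_CUBIC)
cv2.imwrite("pics/g3.png",cv2.hconcat([f(a0),f(a)]))
E
```

```text
time_s: 5.05
ee_pos: [543.2, 52.8, 75.4]
ee_rot: [180.0, 0.0, 168.2]
force: [0.2, 0.2, -0.3]
gripper_width: 0.3
gripper_force: 0.0
```

View pics/g3.png

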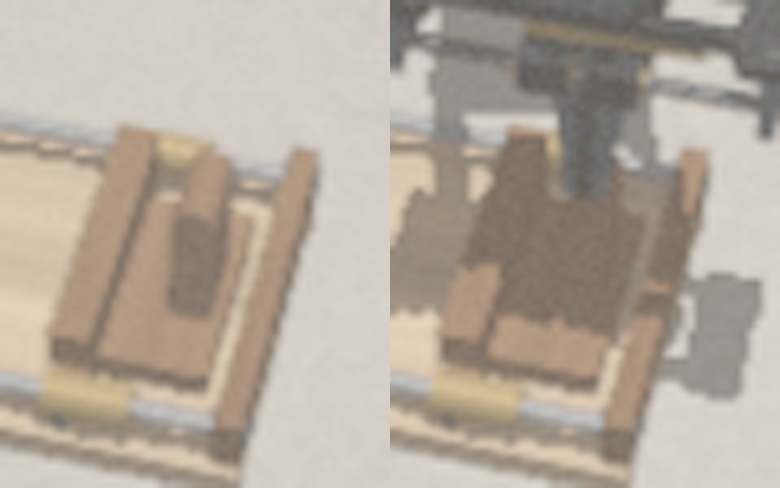

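Run:
```python
from h import *
import cv2
def pr(p,n="scene"):
    c=env.camera_model(n);q=c["camera_from_world"]@np.r_[p,1];return np.round([c["cx"]+c["fx"]*q[0]/-q[2],c["cy"]+c["fy"]*q[1]/q[2]],1)
yy=np.array([.2196,.9756])
a=cv2.imread("pics/scene0.png")[20:120,455:555]
a=cv2.resize(np.clip(255*(a/255.)**.5,0,255).astype('uint8'),None,fx=6,fy=6,interpolation=cv2.INTER_CUBIC)
for z,c in((175,(0,0,255)),(215,(0,255,0))):
  for s in(-45.6,45.6):
    p=pr(np.r_[np.array([126.4,560.4])+s*yy,z]);print(z,s,p)
    cv2.circle(a,tuple(int(k) for k in (p-[455,20])*6),4,c,-1)
cv2.imwrite("pics/s0.png",a)
```

```text
175 -45.6 [474.4  90.1]
175 45.6 [502.1  94.4]
215 -45.6 [478.1  79.7]
215 45.6 [506.7  83.9]
```

View pics/s0.png

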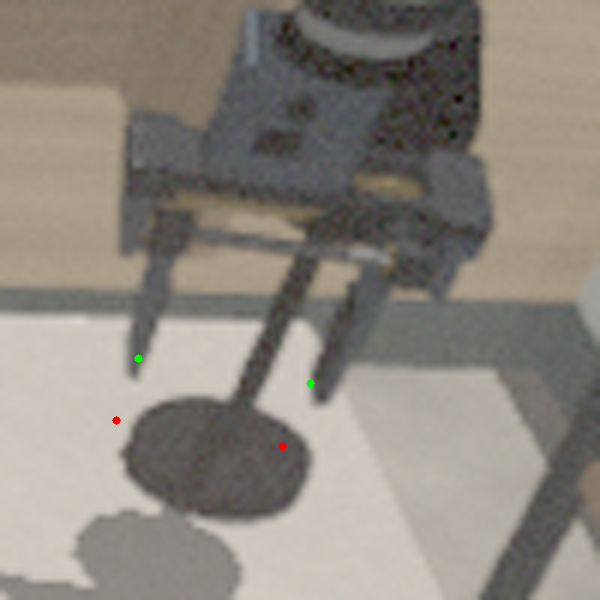

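The fingertips appear about 30 mm higher than the reported TCP, both at the start (s0: tips at (135,375) and (320,400), projected at (116,420) and (282,446)) and now, standing over the grip top. I'll touch the grip top gently to measure the true height offset.

```bash
for i in 1; do python3 -m jog '{"jaw":[0,0,0,0,0],"slide":[[0,0,0.06],[0,0,0.06],[0,0,0.06],[0,0,0],[0,0,0]],"spin":[0,0,0,0,0]}' 15 | grep -E "pos|force"; done
python3 -m jog '{"jaw":[0,0,0,0,0],"slide":[[0,0,0.06],[0,0,0.06],[0,0,0],[0,0,0],[0,0,0]],"spin":[0,0,0,0,0]}' | grep -E "pos|force"
```

```text
ee_pos: [543.1, 52.8, 70.2]
force: [-0.9, 0.6, 3.0]
gripper_force: 1.5
ee_pos: [543.4, 53.0, 70.0]
force: [-7.5, 0.3, 22.3]
gripper_force: 11.3
```

The reported height of 70.5 corresponds to the grip top at 108, so the real tips sit about 37 mm above the reported TCP. I'll lift, open, and come down to a reported height of about 38.

```bash
python3 -m jog '{"jaw":[60,60,60,60,60,60,60,60],"slide":[[0,0,-0.5],[0,0,-0.5],[0,0,0],[0,0,0],[0,0,0],[0,0,0],[0,0,0],[0,0,0]],"spin":[0,0,0,0,0,0,0,0]}'
python3 -m jog '{"jaw":[60,60,60,60,60,60],"slide":[[0,0,0.5],[0,0,0.6],[0,0,0.4],[0,0,0.4],[0,0,0],[0,0,0]],"spin":[0,0,0,0,0,0]}'
```

```text
time_s: 6.9
ee_pos: [542.9, 52.8, 96.0]
ee_rot: [-180.0, -0.0, 168.2]
force: [-1.1, -0.2, 0.7]
gripper_width: 59.1
gripper_force: 0.0
time_s: 7.5
ee_pos: [543.3, 52.8, 39.4]
ee_rot: [180.0, -0.0, 168.2]
force: [-0.1, -0.7, 0.7]
gripper_width: 59.7
gripper_force: 0.0
```

```bash
python3 -m jog '{"jaw":[12,12,12,12,12,12,12,12],"slide":[[0,0,0],[0,0,0],[0,0,0],[0,0,0],[0,0,0],[0,0,0],[0,0,0],[0,0,0]],"spin":[0,0,0,0,0,0,0,0]}' 15
```

```text
time_s: 8.3
ee_pos: [543.3, 53.2, 39.6]
ee_rot: [180.0, 0.0, 168.1]
force: [-0.2, 2.7, 2.3]
gripper_width: 19.8
gripper_force: 15.0
```

```bash
python3 -m jog '{"jaw":[12,12,12,12,12,12,12,12,12,12],"slide":[[0,-0.15,0],[0,-0.22,0],[0,-0.22,0],[0,-0.22,0],[0,-0.22,0],[0,-0.22,0],[0,-0.22,0],[0,-0.15,0],[0,-0.1,0],[0,0,0]],"spin":[0,0,0,0,0,0,0,0,0,0]}' 25
python3 -m jog '{"jaw":[12,12,12],"slide":[[0,0,0],[0,0,0],[0,0,0]],"spin":[0,0,0]}'
python3 - <<'E'
from h import *
import cv2
C,X,Y,*_=frame();s=env.state();p=s["ee_pos"][:2]-C;print(p@X,p@Y)
f=lambda a:np.clip(255*(a/255.)**.6,0,255).astype('uint8')
a=f(cv2.cvtColor(env.grab_frame("scene"),cv2.COLOR_RGB2BGR))
b=f(cv2.cvtColor(env.grab_frame("top"),cv2.COLOR_RGB2BGR))
cv2.imwrite("pics/a.png",a);cv2.imwrite("pics/b.png",b)
a=cv2.resize(a[165:230,255:325],None,fx=5.6,fy=5.6,interpolation=cv2.INTER_CUBIC)
b=cv2.resize(b[175:240+0,335:405],None,fx=5.6,fy=5.6,interpolation=cv2.INTER_CUBIC)
cv2.imwrite("pics/j1.png",cv2.hconcat([a,b]))
E
```

```text
time_s: 9.3
ee_pos: [532.1, 1.2, 39.6]
ee_rot: [-180.0, -0.0, 168.2]
force: [-2.2, -0.7, 5.9]
gripper_width: 19.9
gripper_force: 25.0
time_s: 9.6
ee_pos: [532.1, 1.2, 39.6]
ee_rot: [-179.9, -0.0, 168.2]
force: [-2.7, 0.2, 5.9]
gripper_width: 20.0
gripper_force: 25.0
-0.2739561828575052 42.56527293473542
```

View pics/j1.png

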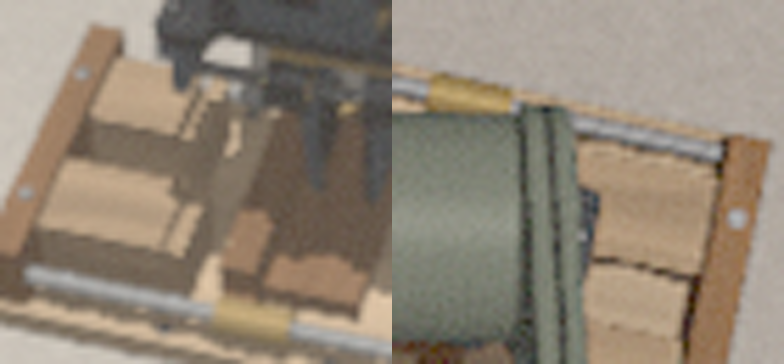

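Run:
```python
from h import *
np.set_printoptions(precision=1,suppress=True)
C,X,Y,*_=frame()
def q(u,v,z=64):
    p=px2w(255+u/5.6-.4,165+v/5.6-.4,z,"scene")[:2]-C;return np.array([p@X,p@Y])
for n,u,v in[("jaw near",222,257),("jaw inner",243,212),("tile near",182,253),("tile far",203,204),("blk end near",157,248),("fence near",20,250),("fence far",96,27),("stile far",228,90),("stile near",208,128)]:print(n,q(u,v))
# collar edges in b (top), z~ 18+?
d=lambda u,v,z:px2w(335+(u-392)/5.6-.4,175+v/5.6-.4,z)[:2]-C
for u,v in((430,90),(511,95)):print("collar now",[d(u,v,z)@Y for z in(30,45)])
e=lambda u,v,z:c1(u,v,z)[:2]-C
for u,v in((205,95),(287,105)):print("collar0",[e(u,v,z)@Y for z in(30,45)])
```

```text
jaw near [ 60.2 -11.8]
jaw inner [28.5 -9.9]
tile near [ 62.7 -32.5]
tile far [ 28.4 -31.9]
blk end near [ 62.7 -46.1]
fence near [  81.5 -114.1]
fence far [ -81.7 -129.3]
stile far [-53.5 -43. ]
stile near [-23.8 -45.3]
collar now [np.float64(27.19500587067763), np.float64(27.75432642623364)]
collar now [np.float64(-11.731098900423577), np.float64(-10.721790687798473)]
collar0 [np.float64(83.0067377076576), np.float64(82.92087193917799)]
collar0 [np.float64(43.157787326885334), np.float64(43.53257735543321)]
```

The jaw now stands about 20 mm from the long tile (jaw edge at crop (222,257), tile edge at (182,253)). Another 7 mm brings it to about 12.5 mm. Then I'll open and lift.

```bash
python3 -m jog '{"jaw":[12,12,12,12,12,12,12,12],"slide":[[0,-0.08,0],[0,-0.08,0],[0,-0.08,0],[0,0,0],[0,0,0],[0,0,0],[0,0,0],[0,0,0]],"spin":[0,0,0,0,0,0,0,0]}' 25
python3 -m jog '{"jaw":[50,50,50,50,50,50,50,50,50,50],"slide":[[0,0,0],[0,0,0],[0,0,0],[0,0,0],[0,0,-0.4],[0,0,-0.7],[0,0,-0.7],[0,0,-0.6],[0,0,-0.3],[0,0,0]],"spin":[0,0,0,0,0,0,0,0,0,0]}' 15
python3 -m jog '{"jaw":[50],"slide":[[0,0,0]],"spin":[0]}'
python3 - <<'E'
from h import *
C,X,Y,*_=frame();s=env.state();p=s["ee_pos"][:2]-C;print(p@X,p@Y)
E
```

```text
time_s: 10.5
ee_pos: [530.7, -5.5, 39.6]
ee_rot: [-180.0, -0.0, 168.2]
force: [-1.5, 1.5, 5.6]
gripper_width: 20.1
gripper_force: 25.0
time_s: 11.5
ee_pos: [532.1, -4.8, 122.1]
ee_rot: [180.0, 0.2, 168.2]
force: [-0.0, -0.6, -0.8]
gripper_width: 49.9
gripper_force: 0.0
time_s: 11.6
ee_pos: [530.7, -4.7, 120.1]
ee_rot: [-180.0, -0.0, 168.2]
force: [-0.5, -0.6, -0.7]
gripper_width: 50.0
gripper_force: 0.0
-0.43076063838961126 36.45824115398342
```

```bash
python3 -m jog '{"jaw":[50,50,50,50,50,50,50,50,50,50],"slide":[[0.05,-0.5,0],[0.05,-0.95,0],[0.05,-0.95,0],[0.05,-0.95,0],[0.05,-0.95,0],[0.05,-0.95,0],[0.05,-0.95,0],[0.05,-0.95,0],[0.05,-0.95,0],[0.05,-0.95,0]],"spin":[0,0,0,0,0,0,0,0,0,0]}'
python3 -m jog '{"jaw":[50,50,50,50,50,50,50],"slide":[[0,-0.95,0],[0,-0.9,0],[0,-0.5,0],[0,-0.1,0],[0,0,0],[0,0,0],[0,0,0]],"spin":[-0.4,-0.41,0,0,0,0,0]}'
```

```text
time_s: 12.6
ee_pos: [459.0, -268.9, 119.4]
ee_rot: [180.0, -0.1, 168.1]
force: [0.9, 0.0, 0.3]
gripper_width: 50.1
gripper_force: 0.0
time_s: 13.3
ee_pos: [449.3, -338.8, 120.4]
ee_rot: [180.0, -0.0, 174.7]
force: [-0.3, 0.2, -0.6]
gripper_width: 49.7
gripper_force: 0.0
```

```bash
python3 -m jog '{"jaw":[50,50,50,50,50,50,50,50,50],"slide":[[0.1,0,0.2],[0,0,0.6],[0,0,0.7],[0,0,0.7],[0,0,0.6],[0,0,0.4],[0,0,0.17],[0,0,0],[0,0,0]],"spin":[0,0,0,0,0,0,0,0,0]}' 12
python3 -m jog '{"jaw":[8,8,8,8,8,8,8,8],"slide":[[0,0,0],[0,0,0],[0,0,0],[0,0,0],[0,0,0],[0,0,0],[0,0,0],[0,0,0]],"spin":[0,0,0,0,0,0,0,0]}' 12
```

```text
time_s: 14.2
ee_pos: [446.7, -339.9, 19.9]
ee_rot: [-180.0, 0.1, 174.7]
force: [-0.3, 0.6, 0.6]
gripper_width: 50.1
gripper_force: 0.0
time_s: 15.0
ee_pos: [446.3, -339.7, 19.5]
ee_rot: [-180.0, 0.0, 174.7]
force: [0.5, -0.1, 2.9]
gripper_width: 18.3
gripper_force: 12.0
```

```bash
python3 -m jog '{"jaw":[8,8,8,8,8,8,8,8,8,8],"slide":[[0,0,-0.2],[0,0,-0.4],[0,0,-0.6],[0,0,-0.6],[0,0,-0.6],[0,0,-0.6],[0,0,-0.3],[0,0,0],[0,0,0],[0,0,0]],"spin":[0,0,0,0,0.2,0.2,0.2,0.21,0,0]}' 20
python3 -m jog '{"jaw":[8,8,8,8,8,8,8,8,8,8],"slide":[[0.08,0.4,0],[0.08,0.7,0],[0.09,1,0],[0.1,1,0],[0.1,1,0],[0.1,1,0],[0.1,1,0],[0.1,1,0],[0.1,1,0],[0.05,0.6,0]],"spin":[0,0,0,0,0,0,0,0,0,0]}'
python3 -m jog '{"jaw":[8,8,8,8],"slide":[[0,0.3,0],[0,0.1,0],[0,0,0],[0,0,0]],"spin":[0,0,0,0]}'
```

```text
time_s: 16.0
ee_pos: [445.6, -339.1, 117.3]
ee_rot: [179.9, -0.1, 168.2]
force: [0.4, -0.6, -1.6]
gripper_width: 17.8
gripper_force: 20.0
time_s: 17.0
ee_pos: [472.3, -75.9, 117.8]
ee_rot: [179.9, -0.1, 168.3]
force: [1.5, -0.2, -0.2]
gripper_width: 17.9
gripper_force: 20.0
time_s: 17.4
ee_pos: [475.6, -67.5, 118.2]
ee_rot: [-180.0, -0.0, 168.1]
force: [-0.4, -0.2, -0.1]
gripper_width: 17.7
gripper_force: 20.0
```

```bash
python3 -m jog '{"jaw":[8,8,8,8,8],"slide":[[-0.05,0.147,0],[0,0,0.5],[0,0,0.4],[0,0,0],[0,0,0]],"spin":[0,0,0,0,0]}'
python3 - <<'E'
from h import *
import cv2
f=lambda a:np.clip(255*(a/255.)**.6,0,255).astype('uint8')
a=f(cv2.cvtColor(env.grab_frame("scene"),cv2.COLOR_RGB2BGR))
b=f(cv2.cvtColor(env.grab_frame("top"),cv2.COLOR_RGB2BGR))
a=cv2.resize(a[155:235,255:325],None,fx=7,fy=7,interpolation=cv2.INTER_CUBIC)
b=cv2.resize(b[190:270,335:379],None,fx=7,fy=7,interpolation=cv2.INTER_CUBIC)
cv2.imwrite("pics/p1.png",cv2.hconcat([a,b]))
E
```

```text
time_s: 17.9
ee_pos: [478.3, -63.2, 91.5]
ee_rot: [180.0, -0.0, 168.1]
force: [0.0, 0.2, -0.2]
gripper_width: 18.0
gripper_force: 20.0
```

View pics/p1.png

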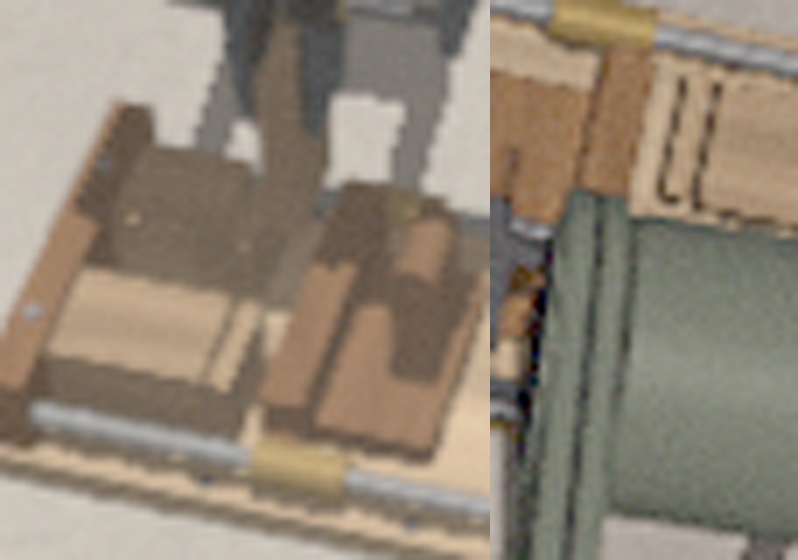

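```bash
python3 - <<'E'
from h import *
C,X,Y,*_=frame()
def pr(x,y,z):
    c=env.camera_model("scene");q=c["camera_from_world"]@np.r_[C+x*X+y*Y,z,1];return np.round([(c["cx"]+c["fx"]*q[0]/-q[2]-255+.4)*7,(c["cy"]+c["fy"]*q[1]/q[2]-155+.4)*7])
for y in(-40.9,-22.9):print(y,[pr(-17,y,z) for z in(72,130)])
print("stile",[pr(x,-45,64) for x in(-17,-64)],"jaw",[pr(x,-19,64) for x in(-17,-64,65)])
p=env.state()["ee_pos"][:2]-C;print(p@X,p@Y)
E
python3 - <<'E'
import cv2,numpy as np
a=cv2.cvtColor(cv2.imread("pics/p1.png"),cv2.COLOR_BGR2GRAY)
for v in(80,150,180,210,230):print(v,a[v,224:360:7])
E
```

```text
-40.9 [array([264., 231.]), array([256., 136.])]
-22.9 [array([304., 238.]), array([297., 144.])]
stile [array([256., 241.]), array([287., 165.])] jaw [array([314., 253.]), array([344., 175.]), array([257., 397.])]
-39.414557069925166 -31.315827480784463
80 [118 103  85  77  87 103 106 105 104 107  97  81  79  86  86  84  86 104
 119 122]
150 [138 179 191 196 193 155 112 101 105 104 105 104  99 100  94 135 190 199
 197 198]
180 [108 107 105  99 101 106 106 105 105 106 103 103 102  97 127 171 182 161
 139 141]
210 [106 105 106 104 107 107 105 106 108 104 107 107 101  91  96 106  93  86
  92  91]
230 [103 104 107 108 108 106 101 102 106 107 108 108 111 116 108  94  90  92
  92  92]
```

The picture shows the jaw about 11 mm from the long tile in the top view (crop 632→662 at row 190). In the scene view the slip is over the gap at (255–328,150), within about 1 mm of the prediction. I'll lower it in stages.

```bash
python3 -m jog '{"jaw":[8,8,8,8,8],"slide":[[0,-0.02,0.2],[0,0,0.2],[0,0,0.2],[0,0,0],[0,0,0]],"spin":[0,0,0,0,0]}'
python3 -m jog '{"jaw":[8,8,8,8,8,8,8],"slide":[[0,0,0.2],[0,0,0.2],[0,0,0.2],[0,0,0.2],[0,0,0.2],[0,0,0],[0,0,0]],"spin":[0,0,0,0,0,0,0]}'
```

```text
time_s: 18.5
ee_pos: [477.8, -63.4, 73.1]
ee_rot: [180.0, -0.0, 168.2]
force: [-0.4, -0.1, -0.5]
gripper_width: 18.1
gripper_force: 20.0
time_s: 19.2
ee_pos: [478.0, -63.5, 43.2]
ee_rot: [180.0, -0.0, 168.2]
force: [-0.2, 0.3, -1.1]
gripper_width: 18.0
gripper_force: 20.0
```

```bash
python3 -m jog '{"jaw":[8,8,8,8,8,8],"slide":[[0,0,0.05],[0,0,0.05],[0,0,0.05],[0,0,0],[0,0,0],[0,0,0]],"spin":[0,0,0,0,0,0]}'
python3 -m jog '{"jaw":[8,8,8,8,8],"slide":[[0,0,0.03],[0,0,0.02],[0,0,0],[0,0,0],[0,0,0]],"spin":[0,0,0,0,0]}'
```

```text
time_s: 19.8
ee_pos: [478.1, -63.5, 38.9]
ee_rot: [180.0, 0.0, 168.2]
force: [0.5, 0.4, -0.3]
gripper_width: 17.9
gripper_force: 20.0
time_s: 20.3
ee_pos: [478.0, -63.5, 37.5]
ee_rot: [180.0, 0.0, 168.2]
force: [-0.5, -1.0, 1.7]
gripper_width: 17.9
gripper_force: 20.0
```

```bash
python3 -m jog '{"jaw":[8,8,8,8],"slide":[[0,0,0.025],[0,0,0],[0,0,0],[0,0,0]],"spin":[0,0,0,0]}'
```

```text
time_s: 20.7
ee_pos: [478.1, -63.5, 37.5]
ee_rot: [180.0, 0.0, 168.2]
force: [-1.9, 0.4, 9.1]
gripper_width: 17.6
gripper_force: 20.0
```

Seated on the bed. I'll release and lift straight up.

```bash
python3 -m jog '{"jaw":[17,20,24,30,36,36,36,36,36,36],"slide":[[0,0,-0.02],[0,0,0],[0,0,0],[0,0,0],[0,0,0],[0,0,0],[0,0,0],[0,0,0],[0,0,0],[0,0,0]],"spin":[0,0,0,0,0,0,0,0,0,0]}' 5
python3 -m jog '{"jaw":[36,36,36,36,36,36,36],"slide":[[0,0,-0.2],[0,0,-0.5],[0,0,-0.7],[0,0,-0.7],[0,0,-0.6],[0,0,0],[0,0,0]],"spin":[0,0,0,0,0,0,0]}'
python3 - <<'E'
from h import *
import cv2
cv2.imwrite("pics/q.png",cv2.cvtColor(env.grab_frame("scene"),cv2.COLOR_RGB2BGR))
E
```

```text
time_s: 21.7
ee_pos: [478.0, -63.5, 37.2]
ee_rot: [180.0, 0.0, 168.2]
force: [0.4, -0.1, 0.5]
gripper_width: 35.6
gripper_force: 0.0
time_s: 22.4
ee_pos: [477.9, -63.4, 118.2]
ee_rot: [180.0, 0.0, 168.2]
force: [0.1, 0.2, 0.1]
gripper_width: 35.9
gripper_force: 0.0
```

```bash
python3 -m jog '{"jaw":[44,44,44,44,44,44],"slide":[[-0.3,0.5,0],[-0.5,0.85,0],[-0.4,0.7,0],[-0.13,0.2,0],[0,0,0],[0,0,0]],"spin":[0,0,0,0,0,0]}'
python3 -m jog '{"jaw":[44,44,44,44,44,44,44,44],"slide":[[0,0,0.3],[0,0,0.6],[0,0,0.6],[0,0,0.6],[0,0,0.4],[0,0,0.12],[0,0,0],[0,0,0]],"spin":[0,0,0,0,0,0,0,0]}'
python3 -m jog '{"jaw":[12,12,12,12,12,12,12],"slide":[[0,0,0],[0,0,0],[0,0,0],[0,0,0],[0,0,0],[0,0,0],[0,0,0]],"spin":[0,0,0,0,0,0,0]}' 30
```

```text
time_s: 23.05
ee_pos: [530.1, -5.7, 117.5]
ee_rot: [-180.0, -0.1, 168.2]
force: [-0.1, 0.3, -0.8]
gripper_width: 44.1
gripper_force: 0.0
time_s: 23.85
ee_pos: [531.4, -5.7, 40.2]
ee_rot: [180.0, 0.1, 168.2]
force: [0.3, 0.8, 0.5]
gripper_width: 44.1
gripper_force: 0.0
time_s: 24.55
ee_pos: [531.1, -5.5, 39.9]
ee_rot: [180.0, 0.0, 168.1]
force: [-0.0, -0.4, 3.8]
gripper_width: 19.7
gripper_force: 30.0
```

```bash
python3 -m jog '{"jaw":[12,12,12,12,12,12,12,12,12,12],"slide":[[0,-0.04,0],[0,-0.04,0],[0,-0.04,0],[0,-0.04,0],[0,-0.04,0],[0,-0.04,0],[0,-0.04,0],[0,-0.04,0],[0,-0.04,0],[0,-0.04,0]],"spin":[0,0,0,0,0,0,0,0,0,0]}' 40
python3 -m jog '{"jaw":[12,12,12,12,12,12],"slide":[[0,-0.03,0],[0,-0.03,0],[0,-0.03,0],[0,-0.03,0],[0,0,0],[0,0,0]],"spin":[0,0,0,0,0,0]}'
```

```text
time_s: 25.55
ee_pos: [528.6, -17.0, 39.9]
ee_rot: [179.9, 0.0, 168.1]
force: [-1.0, 2.4, 5.2]
gripper_width: 19.6
gripper_force: 40.0
time_s: 26.15
ee_pos: [527.9, -20.5, 39.9]
ee_rot: [179.9, 0.0, 168.1]
force: [-0.7, 1.9, 4.9]
gripper_width: 19.9
gripper_force: 40.0
```

```bash
for r in 1; do python3 -m jog '{"jaw":[12,12,12,12,12],"slide":[[0,-0.03,0],[0,-0.03,0],[0,-0.03,0],[0,0,0],[0,0,0]],"spin":[0,0,0,0,0]}' | grep -E "pos|^force"; done
python3 -m jog '{"jaw":[12,12,12,12],"slide":[[0,-0.03,0],[0,-0.02,0],[0,0,0],[0,0,0]],"spin":[0,0,0,0]}'| grep -E "pos|^force"
```

```text
ee_pos: [527.5, -22.1, 39.9]
force: [-0.8, 7.0, 6.1]
ee_pos: [527.6, -22.0, 39.9]
force: [0.8, 11.5, 4.9]
```

```bash
python3 -m jog '{"jaw":[12,12,12,12,12,12,12],"slide":[[0,-0.03,0],[0,-0.03,0],[0,-0.03,0],[0,-0.03,0],[0,0,0],[0,0,0],[0,0,0]],"spin":[0,0,0,0,0,0,0]}' 50
python3 - <<'E'
from h import *
import cv2
np.set_printoptions(precision=1,suppress=True)
C,X,Y,*_=frame();s=env.state();p=s["ee_pos"][:2]-C;print(p@X,p@Y,p@Y-55)
a=cv2.cvtColor(env.grab_frame("scene"),cv2.COLOR_RGB2BGR);cv2.imwrite("pics/z.png",a)
g=cv2.cvtColor(cv2.imread("pics/z.png"),cv2.COLOR_BGR2GRAY);c=env.camera_model("scene")
def pr(x,y,z):
    q=c["camera_from_world"]@np.r_[C+x*X+y*Y,z,1];return c["cx"]+c["fx"]*q[0]/-q[2],c["cy"]+c["fy"]*q[1]/q[2]
# profile along block tops from fence to jaw in long lane, and slip position above the tops
for lab,x,z in(("long",50,64),("short",-30,64),("slip side",-17,98)):
    ys=np.arange(-124,6,2);m=np.float32([pr(x,y,z) for y in ys])
    v=cv2.remap(g,m[:,0].reshape(1,-1),m[:,1].reshape(1,-1),cv2.INTER_LINEAR)[0]
    print(lab,dict(zip(ys.tolist(),v.tolist())))
E
```

```text
time_s: 27.75
ee_pos: [527.6, -21.8, 39.9]
ee_rot: [179.4, 0.0, 168.0]
force: [2.6, 25.3, 4.9]
gripper_width: 19.9
gripper_force: 50.1
0.03878884690461275 19.08956989274974 -35.910430107250264
long {-124: 94, -122: 92, -120: 92, -118: 91, -116: 94, -114: 102, -112: 113, -110: 119, -108: 118, -106: 118, -104: 119, -102: 119, -100: 119, -98: 119, -96: 120, -94: 121, -92: 121, -90: 122, -88: 122, -86: 123, -84: 121, -82: 121, -80: 122, -78: 123, -76: 123, -74: 125, -72: 125, -70: 125, -68: 126, -66: 124, -64: 123, -62: 125, -60: 126, -58: 126, -56: 126, -54: 126, -52: 126, -50: 125, -48: 122, -46: 120, -44: 126, -42: 130, -40: 132, -38: 117, -36: 100, -34: 86, -32: 87, -30: 87, -28: 86, -26: 86, -24: 86, -22: 85, -20: 82, -18: 73, -16: 58, -14: 49, -12: 47, -10: 55, -8: 60, -6: 62, -4: 58, -2: 56, 0: 56, 2: 59, 4: 70}
short {-124: 89, -122: 87, -120: 86, -118: 87, -116: 94, -114: 107, -112: 122, -110: 131, -108: 130, -106: 129, -104: 129, -102: 129, -100: 130, -98: 128, -96: 130, -94: 131, -92: 130, -90: 130, -88: 129, -86: 130, -84: 130, -82: 129, -80: 118, -78: 100, -76: 73, -74: 61, 
[... 263 characters left out ...]
4: 40, -12: 36, -10: 33, -8: 30, -6: 28, -4: 29, -2: 32, 0: 39, 2: 44, 4: 46}
slip side {-124: 159, -122: 152, -120: 135, -118: 114, -116: 107, -114: 106, -112: 112, -110: 104, -108: 95, -106: 85, -104: 85, -102: 92, -100: 108, -98: 121, -96: 130, -94: 130, -92: 126, -90: 116, -88: 96, -86: 78, -84: 65, -82: 64, -80: 73, -78: 99, -76: 118, -74: 132, -72: 131, -70: 132, -68: 133, -66: 126, -64: 115, -62: 99, -60: 103, -58: 107, -56: 108, -54: 90, -52: 71, -50: 57, -48: 55, -46: 56, -44: 56, -42: 55, -40: 55, -38: 52, -36: 48, -34: 43, -32: 43, -30: 43, -28: 43, -26: 40, -24: 39, -22: 39, -20: 36, -18: 35, -16: 38, -14: 38, -12: 38, -10: 40, -8: 39, -6: 37, -4: 31, -2: 30, 0: 30, 2: 29, 4: 32}
```

```bash
python3 -m jog '{"jaw":[12,12,12,12,12,12,12,12,12,12],"slide":[[0,-0.03,0],[0,-0.02,0],[0,0,0],[0,0,0],[0,0,0],[0,0,0],[0,0,0],[0,0,0],[0,0,0],[0,0,0]],"spin":[0,0,0,0,0,0,0,0,0,0]}' 50
python3 -c "
from workcell import env
print(env.job_done())"
```

```text
time_s: 28.8
ee_pos: [527.6, -21.7, 39.9]
ee_rot: [179.2, 0.0, 168.0]
force: [4.5, 29.5, 2.4]
gripper_width: 19.8
gripper_force: 50.1
the job is handed in; nothing more can be done
None
```

I handed the job in at 28.8 s with the slip standing in front of the shorter block's tile, the jaw tight and the hand still pushing on its grip at about 30 N; the hand-in gave no verdict, and I inferred that both lanes are tight from the jaw's position and the last image rather than measuring each one.

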